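Gauge the edge guide and snap the hub cap onto the label unwinder

TASK

Take the yellow gap gauge out of its rack, push its blade down into the slot of the blue edge guide on the label unwinder until the yellow handle sits on the guide, and let go of it there. Then set the red hub cap, mouth down, on the spindle above the label roll and press it straight down until it clicks, and keep pressing after the click so that the brass spring washer under it is squeezed at least half-way. Finish still pressing the cap down like that, with the gauge still in the slot and everything else on the bench left where it is.

Things in the scene. Friction and masses are not known exactly. Their poses are not given: they have to be found in the camera images.
- unwinder: grey base plate, 150 (x) x 260 (y) x 10 mm, fixed to the bench, with a white label roll (diameter 90, top 56 mm above the bench) on an upright spindle 65 mm to +y of the origin, and a blue edge-guide block, 55 (x) x 32 (y) mm, top 55 mm above the bench, with a slot, 75 mm to -y. Origin: centre of the plate's underside, z up.
- seat (a point): point on the spindle axis at the top of the unloaded brass washer, 64 mm above the bench; axes as the unwinder, z up. The steel spindle, diameter 20 mm, rises 20 mm above it, its last 5 mm tapering to 14 mm. The robot may press the cap on with it in the grip or by pushing on its top.
- balls (a point): point on the spindle axis, 10.3 mm above seat, level with four sprung balls that stick out of the spindle to a diameter of 27 mm. The cap first rests on them, rim 5 mm above this point; pushing it over them takes some 8 to 12 N, then the force drops; they click into its groove when its rim is 5 mm below this point, pulling it down to the washer (up to 16 N).
- washer (a joint): how far the brass spring washer (diameter 46, 4 mm thick, round the spindle) is squeezed down, in m: 0 unloaded, 0.004 fully squeezed; spring 2.5 N per mm, so half-way (0.002) takes 5 N fully squeezed 10 N; beyond that it is rigid.
- slot (a point): centre of the mouth of the slot in the blue guide block, level with the block's top face, 55 mm above the bench; its axes are those of the unwinder: the slot is 34 mm long along its x, 6.5 mm wide along its y, 34 mm deep along -z, with a 2 mm chamfer round its mouth.
- gauge: loose gap gauge, about 50 g: yellow handle block 32 (x) x 18 (y) x 32 mm (z), under it a steel blade 28 mm wide (x), 4 mm thick (y), 26 mm long, pointing down. Origin: centre of the handle's underside (the shoulder above the blade), z up. It may go into the slot either way round. It starts upright in the rack, shoulder on the rack's top.
- rack: grey block fixed to the bench, 60 (x) x 50 (y) x 34 mm, in which the gauge stands at the start in a slot 35 mm long (x) and 9 mm wide, 30 mm deep. Origin: centre of its underside. The rack and the pad may be on either side.
- cap: loose red hub cap, about 30 g, diameter 40, height 30 mm, closed on top (white disc), open below: entry bore 23 mm wide, 5 mm deep, then a wider groove, 26 mm deep inside. Origin: centre of the rim (its underside), z up, top at +30 mm. It starts mouth down on the pad and goes on the spindle mouth down, at any yaw.
- pad: black rubber pad fixed to the bench, 90 x 90 x 12 mm, on which the cap stands at the start. Origin: centre of its underside.
- scanner: black and grey hand-held barcode scanner lying down, about 180 x 60 x 36 mm. A bystander, loose on the bench: leave it. Origin: centre of its underside.
- spare_roll: spare white label roll standing on end, diameter 84, height 45 mm. A bystander, loose on the bench: leave it. Origin: centre of its underside.
- steel_hook: S-shaped steel hook lying flat, about 125 x 35 x 6 mm. A bystander, loose on the bench: leave it. Origin: centre of its underside.
- marker: white marker pen with green cap lying down, about 130 x 15 x 15 mm. A bystander, loose on the bench: leave it. Origin: centre of its underside.

How it is judged:
By the outcome, as a careful person would: the job done as asked, in the order asked, and still so for the second after the job is handed in, while the arm keeps its last pose, push and grip.
It also fails if it takes over 64 s, if anything falls off the work surface, if the arm or the gripper's body presses on something with over 40 N, if the wrist force passes 120 N, or if a joint passes its speed limit or range.

ROBOT

A 6-joint arm with a two-finger parallel gripper is mounted at the origin on the work surface. World frame = base frame: x ahead of the robot, y to its left, z up, the work surface at z = 0. Lengths are in m, angles in degrees, forces in N, time in s.
With the tool pointing down it reaches from about 0.35 to 0.875 m from the base axis. Payload 4.2 kg.
Tool frame: the origin (TCP) lies on the centre line of the jaws, within the pads' length; the fingertips stand 19 mm ahead of it and the grasp point (between the pads) is the TCP; x points along the fingers, y is the direction in which the jaws open and shut, and the axes are right-handed (so a half turn about x gives the same grasp; the last joint's range is limited). The gripper opens to 87 mm and grips with 3 to 60 N. Pads are 19 mm wide; open, the fingers measure 117 mm over their backs; the gripper's body (75 mm by 190 mm) begins 51 mm behind the grasp point.
Start: joints at [85.29, 22.042, 0.453, 0, -68.411, -14.817], TCP at [0.209, 0.589, 0.242] pointing down, gripper open.
Joint ranges: [-179.83, 179.83], [-69.29, 118.12], [-61.27, 80.66], [-181.25, 117.63], [-171.15, -9.14], [-177.46, 177.46]. Speed limits (degrees/s): [159.86, 159.86, 180, 180, 180, 180].

INTERFACE

Orientations are given as a 3x3 rotation matrix whose columns are the frame's x, y, z axes.
In Python, from station import * gives the robot as it stands.
- The arm moves only by the shell command python3 -m creep 'ROWS'. ROWS is JSON, a list of rows, each a list of 5 numbers: the opening, from 0 (shut) to 1 (fully open), then the shift along the world's x, y, z in mm, then the turn about the world's z in rad. In form: [[jaw, x, y, z, turn], ...]. A call has exactly 8 rows; each row is the pose to reach, as a shift and turn from the pose measured when the call began; what a row does not reach only later rows make up. A row lasts 1/10 s, in which the tool goes at most 50 mm and 8.59 degrees, less where a joint would pass 70% of its speed; a pose out of reach is approached as far as the arm can. A call with a gripper value outside its range is refused whole. The fingers move at their own pace and stop on an object; the grip force is fixed at half the most. Time passes only in rows, so rows that repeat a pose let the fingers close, or fill a call up. It gives the time, the measured TCP pose, the force and the opening at its end, in the units of the state.
- sense(): the state, without advancing time (a new reading comes with each control period).
- capture(name): name is "scene" or "top" or "wrist"; returns a dict with "image" (420x560x3 uint8, blue, green, red), "z_map" (420x560 float32, m along the optical axis (not along the pixel's ray), 0 where there is no reading), "mtx" (3x3 intrinsics, pixels), "eye" and "attitude" of the camera in the world. Camera axes: x right, y up, looking along -z (the intrinsics and any distortion apply to the point x, -y, -z); pixel columns grow to the right and rows downward; lengths in m; the calibration is good to about 2 mm. A picture is of the moment at which its call begins.
- finish_job(): hands the job in, once; it reports no verdict.
Trained networks look in a picture, given as the dict that the camera call returned (one of the last four; its "shot" number tells which), for a name from the list of things; names that differ only in an ending like _2 or _b are one class to them, and where a whole thing is asked for, a point or a joint stands for the part that bears it (a point fixed in the world has none). Each returns a list of dicts, best first, with "confidence" (0 to 1); they miss things now and then, are a little off and sometimes report something else, mostly with a low value. They report only what shows in the picture. A call takes as long as a camera call.
- look_for(picture, thing): "box" ([left, top, right, bottom] in pixels, round what is visible of it).
- mark_of(picture, thing): "centre" ([column, row] in pixels: a listed point, or the origin of a listed thing).
The state is a dict: "time_s": time; "joints": joint angles; "joint_velocities": joint speeds; "effort": joint torques, N m; "tcp_pos": TCP position; "ee_rot": TCP orientation; "wrist_force": force on the tool from outside, world axes, zero at the start; "moment": the same for the moment, N m; "gripper_width": opening from 0.0 (shut) to 1.0 (fully open).
Only numpy, scipy, OpenCV 4.12 (cv2) and the standard library are available. Lean on these libraries where they do the work, as an engineer would, in place of code of your own. Each camera call takes 0.05 s, during which the arm holds its last target.

## Working session

There is one attempt and no reset: what is moved stays moved. The work goes in short steps, Python scripts to look and compute and a shell command to move; the robot and the scene stay as the last step left them, time stands still between calls to the robot, and variables do not carry over. Pictures are saved under pics/ and viewed, and the job is handed in when it is done.

```bash
ls; mkdir -p pics
cat > h.py <<'E'
from station import *
import numpy as np, cv2
def px2w(p,u,v,z=None,depth=None):
    """pixel -> world; with plane height z or with depth"""
    K=np.array(p["mtx"]);R=np.array(p["attitude"]);e=np.array(p["eye"])
    d=np.linalg.inv(K)@[u,v,1]; d=R@np.array([d[0],-d[1],-1.0])
    if depth is not None: return e+d*depth
    return e+d*(z-e[2])/d[2]
def w2px(p,P):
    K=np.array(p["mtx"]);R=np.array(p["attitude"]);e=np.array(p["eye"])
    c=R.T@(np.array(P)-e); q=K@[c[0]/-c[2],-c[1]/-c[2],1]; return q[:2]
def cloud(p):
    K=np.array(p["mtx"]);R=np.array(p["attitude"]);e=np.array(p["eye"])
    z=p["z_map"];v,u=np.mgrid[0:z.shape[0],0:z.shape[1]]
    d=np.stack([u,v,np.ones_like(u)],-1)@np.linalg.inv(K).T
    d=d*[1,-1,-1]; W=e+(d@R.T)*z[...,None]; W[z==0]=np.nan
    return W
E
python3 - <<'E'
from h import *
s=sense(); print(s)
for n in ["top","scene","wrist"]:
    p=capture(n); cv2.imwrite(f"pics/{n}0.png",p["image"])
    print(n,p.keys(),np.round(p["eye"],3),np.round(p["attitude"],3).tolist(),np.round(p["mtx"],1).tolist())
    for t in ["gauge","cap","rack","pad","unwinder","seat","slot","balls","scanner","spare_roll","steel_hook","marker"]:
        m=mark_of(p,t); 
        print(t,[(np.round(x["centre"],1).tolist(),round(x["confidence"],2)) for x in m[:2]])
E
```

```text
pics
{'time_s': 0.0, 'joints': array([ 8.52906612e+01,  2.20906862e+01,  3.79846534e-01, -3.01860407e-02,
       -6.84124329e+01, -1.48172030e+01]), 'joint_velocities': array([ 0.00364628, -0.03700057,  0.08312401, -0.06819666,  0.05082961,
        0.04450654]), 'effort': array([ 3.32627615e-04, -3.90666711e+01,  1.87413329e+01,  4.22026277e+00,
        1.10638223e-02, -1.77083271e-04]), 'tcp_pos': array([0.20868228, 0.58852684, 0.24045772]), 'ee_rot': array([[-6.64874142e-04, -3.34425942e-01, -9.42421799e-01],
       [-2.10397867e-03, -9.42419453e-01,  3.34426594e-01],
       [-9.99997566e-01,  2.20518696e-03, -7.70347240e-05]]), 'wrist_force': array([-0.70379105,  1.051603  , -0.62161435]), 'moment': array([0.01454237, 0.00897911, 0.04830844]), 'gripper_width': 1.0038044675107092}
top dict_keys(['image', 'z_map', 'mtx', 'eye', 'attitude', 'shot']) [ 0.397 -0.017  1.179] [[-0.025, 0.989, -0.148], [-1.0, -0.027, -0.011], [-0.015, 0.148, 0.989]] [[424.7, 0.0, 279.8], [0.0, 424.7, 215.0], [0.0, 0.0, 1.0]]
gauge [([166.5, 267.3], 0.64)]
cap [([401.8, 261.2], 0.56)]
rack [([171.6, 269.3]
[... 587 characters left out ...]
, 192.0], 0.43)]
rack [([381.2, 196.9], 0.66)]
pad [([185.8, 196.1], 0.67)]
unwinder [([269.0, 224.3], 0.73)]
seat [([289.0, 204.5], 0.74), ([461.8, 220.9], 0.35)]
slot [([241.1, 209.0], 0.56)]
balls [([292.5, 201.3], 0.69)]
scanner [([414.2, 254.7], 0.6)]
spare_roll [([158.6, 240.7], 0.58)]
steel_hook [([111.2, 207.7], 0.43)]
marker [([460.1, 223.2], 0.63)]
wrist dict_keys(['image', 'z_map', 'mtx', 'eye', 'attitude', 'shot']) [0.272 0.566 0.385] [[-0.334, 0.915, 0.228], [-0.943, -0.324, -0.081], [-0.0, -0.242, 0.97]] [[348.7, 0.0, 281.1], [0.0, 348.7, 209.7], [0.0, 0.0, 1.0]]
gauge []
cap []
rack []
pad []
unwinder []
seat []
slot []
balls []
scanner []
spare_roll []
steel_hook []
marker []
```

View pics/top0.png

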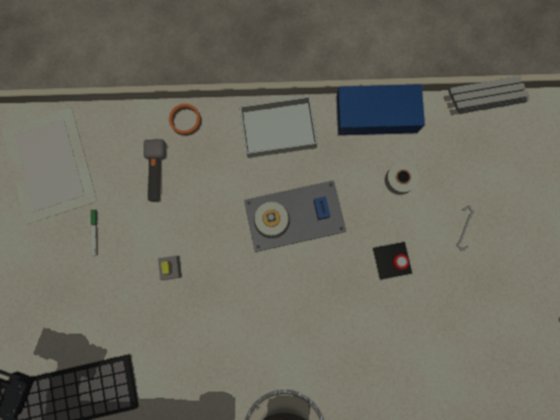

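View pics/scene0.png

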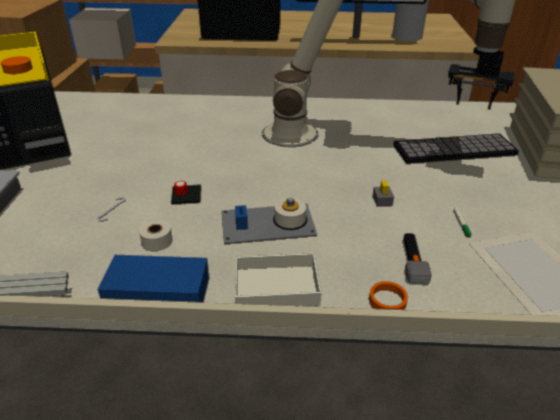

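Run:
```python
from h import *
p=capture("top"); W=cloud(p); im=p["image"]
hsv=cv2.cvtColor(im,cv2.COLOR_BGR2HSV)
for n,px,z in [("gauge",(166.5,267.3),.034),("rack",(171.6,269.3),0),("cap",(401.8,261.2),.012),("pad",(386.6,263),0),("unw",(295.2,215.9),0),("seat",(270.4,218.3),.064),("balls",(269,216.3),.0743),("slot",(323,208.4),.055),("scanner",(155,175),0),("spare",(400,179),0),("hook",(465,225),0),("marker",(95,233),0)]:
    print(n,np.round(px2w(p,*px,z=z),4))
H,S,V=cv2.split(hsv)
def rep(n,m):
    m=m&np.isfinite(W[...,0]); P=W[m]; 
    print(n,m.sum(), np.round(np.percentile(P,[2,50,98],axis=0),4).tolist())
    return P
rep("yellow",(H>20)&(H<35)&(S>120)&(V>100))
rep("red",((H<8)|(H>172))&(S>130)&(V>80))
rep("blue",(H>100)&(H<130)&(S>120)&(V>60))
```

```text
gauge [0.4342 0.304  0.034 ]
rack [0.4295 0.2993 0.    ]
cap [ 0.4353 -0.3327  0.012 ]
pad [ 0.4318 -0.294   0.    ]
unw [ 0.5695 -0.0467  0.    ]
seat [0.5554 0.0209 0.064 ]
balls [0.5594 0.0241 0.0743]
slot [ 0.5797 -0.1203  0.055 ]
scanner [0.6985 0.3505 0.    ]
spare [ 0.667  -0.3464  0.    ]
hook [ 0.5312 -0.5176  0.    ]
marker [0.5361 0.5165 0.    ]
yellow 167 [[0.4196, 0.0007, 0.0594], [0.5409, 0.0353, 0.0643], [0.5754, 0.3077, 0.0686]]
red 97 [[0.4165, -0.3434, 0.0138], [0.4351, -0.3218, 0.0414], [0.4533, -0.3045, 0.0456]]
blue 3496 [[0.578, -0.3963, 0.0542], [0.8544, -0.2825, 0.0695], [0.9133, -0.1135, 0.074]]
```

The top view shows the rack with the gauge at about (168,267), the pad and cap at (398,261), and the unwinder at (295,215) yawed roughly +9°. The top camera resolves only about 2.7 mm per pixel, so I'll move over the gauge and use the wrist camera.

```bash
python3 -m creep '[[1,40,-50,0,0.1],[1,80,-100,0,0.2],[1,120,-150,0,0.3],[1,160,-200,0,0.4],[1,195,-245,0,0.48],[1,225,-285,0,0.48],[1,225,-285,0,0.48],[1,225,-285,0,0.48]]'
cat > wr.py <<'E'
from h import *
import sys
p=capture("wrist"); cv2.imwrite(f"pics/{sys.argv[1]}.png",p["image"]); np.savez(f"{sys.argv[1]}.npz",**{k:np.array(v) for k,v in p.items()})
s=sense(); R=np.array(s["ee_rot"]); print("tcp",np.round(s["tcp_pos"],4),"yaw_y",np.degrees(np.arctan2(R[1,1],R[0,1])), "t",s["time_s"],"F",np.round(s["wrist_force"],1))
Z={"gauge":.034,"rack":0,"cap":.012,"pad":0,"seat":.064,"slot":.055,"balls":.0743,"unwinder":0}
for t in sys.argv[2:]:
    for m in mark_of(p,t)[:1]: print(t,m["centre"],m["confidence"],np.round(px2w(p,*m["centre"],z=Z[t]),4))
E
python3 wr.py w1 gauge rack
```

```text
time_s: 2.8
tcp_pos: [0.4356, 0.3007, 0.2418]
ee_rot: [[0.0, 0.134, -0.991], [-0.0, -0.991, -0.134], [-1.0, 0.0, -0.0]]
wrist_force: [-0.6, 0.8, 0.4]
gripper_width: 0.998
tcp [0.4357 0.3009 0.2417] yaw_y -82.28655842846018 t 2.85 F [ 1.7 -0.9  0.5]
gauge [281.1, 188.0] 0.81 [0.4375 0.2992 0.034 ]
rack [273.8, 186.2] 0.71 [0.4322 0.3068 0.    ]
```

View pics/w1.png

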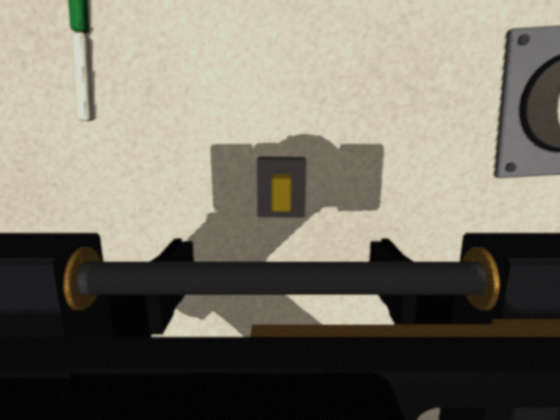

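The wrist view shows the rack at about (281,186) and the yellow handle at (282,193), nearly square to the jaws.

Run:
```python
from h import *
p=np.load("w1.npz"); im=p["image"]; hsv=cv2.cvtColor(im,cv2.COLOR_BGR2HSV);H,S,V=cv2.split(hsv)
m=((H>18)&(H<36)&(S>120)&(V>60)).astype(np.uint8); m[240:]=0
W=cloud(p)
c,_=cv2.findContours(m,cv2.RETR_EXTERNAL,cv2.CHAIN_APPROX_NONE); c=max(c,key=cv2.contourArea)
print(cv2.boundingRect(c), cv2.minAreaRect(c))
P=W[m>0]; print(np.round(np.nanpercentile(P,[2,50,98],axis=0),4))
top=(m>0)&(W[...,2]>.06); v,u=np.nonzero(top)
cc,_=cv2.findContours(top.astype(np.uint8),cv2.RETR_EXTERNAL,cv2.CHAIN_APPROX_NONE); cc=max(cc,key=cv2.contourArea)
Q=np.array([px2w(p,*q[0],z=.066)[:2] for q in cc])*1000
print("top rect mm",cv2.minAreaRect(Q.astype(np.float32)))
# rack top
r=(W[...,2]>.025)&(W[...,2]<.042); r[240:]=0; r[:,:230]=0; r[:,330:]=0
cc,_=cv2.findContours(r.astype(np.uint8),cv2.RETR_EXTERNAL,cv2.CHAIN_APPROX_NONE); cc=max(cc,key=cv2.contourArea)
Q=np.array([px2w(p,*q[0],z=.034)[:2] for q in cc])*1000
print("rack rect",cv2.minAreaRect(Q.astype(np.float32)))
big=cv2.resize(im[140:240,230:340],None,fx=6,fy=6,interpolation=cv2.INTER_CUBIC); cv2.imwrite("pics/w1b.png",big)
```

```text
(271, 174, 21, 38) ((281.0, 192.5), (37.0, 20.0), 90.0)
[[0.4215 0.2887 0.0344]
 [0.4388 0.2995 0.066 ]
 [0.4528 0.3091 0.0676]]
top rect mm ((436.9866943359375, 299.685791015625), (31.515972137451172, 17.79438591003418), 7.328560829162598)
rack rect ((436.830810546875, 299.6558837890625), (60.20507049560547, 49.95597457885742), 7.729533672332764)
```

View pics/w1b.png

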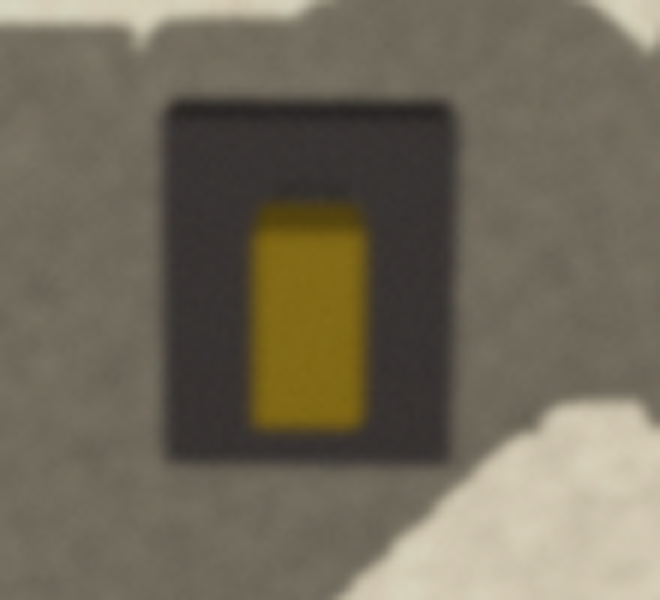

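```bash
python3 -m creep '[[1,1.4,-1.2,-40,0],[1,1.4,-1.2,-80,0],[1,1.4,-1.2,-120,0],[1,1.4,-1.2,-150,0],[1,1.4,-1.2,-170,0],[1,1.4,-1.2,-180,0],[1,1.4,-1.2,-184.5,0],[1,1.4,-1.2,-184.5,0]]'
python3 -m creep '[[0,0,0,0,0],[0,0,0,0,0],[0,0,0,0,0],[0,0,0,0,0],[0,0,0,0,0],[0,0,0,0,0],[0,0,0,0,0],[0,0,0,0,0]]'
```

```text
time_s: 3.75
tcp_pos: [0.4356, 0.3033, 0.0573]
ee_rot: [[0.001, 0.138, -0.99], [0.001, -0.99, -0.138], [-1.0, -0.001, -0.001]]
wrist_force: [1.4, -0.5, 0.9]
gripper_width: 1.004
time_s: 4.55
tcp_pos: [0.4356, 0.3033, 0.0573]
ee_rot: [[0.0, 0.138, -0.99], [0.001, -0.99, -0.138], [-1.0, -0.001, -0.001]]
wrist_force: [0.3, -0.3, 0.0]
gripper_width: 0.356
```

TCP ended 3.5 mm off in y, so I'll correct that before the jaws reach the handle.

```bash
python3 -m creep '[[0.5,0.5,-1,0,0],[0.5,1.4,-3.5,0,0],[0.5,1.4,-3.5,0,0],[0.5,1.4,-3.5,0,0],[0,1.4,-3.5,0,0],[0,1.4,-3.5,0,0],[0,1.4,-3.5,0,0],[0,1.4,-3.5,0,0]]'
python3 -m creep '[[0,0,0,0,0],[0,0,0,0,0],[0,0,0,0,0],[0,0,0,0,0],[0,0,0,0,0],[0,0,0,0,0],[0,0,0,0,0],[0,0,0,0,0]]'
```

```text
time_s: 5.35
tcp_pos: [0.437, 0.2998, 0.0573]
ee_rot: [[0.001, 0.138, -0.99], [0.001, -0.99, -0.138], [-1.0, -0.001, -0.001]]
wrist_force: [0.3, 0.1, 0.1]
gripper_width: 0.225
time_s: 6.15
tcp_pos: [0.437, 0.2998, 0.0573]
ee_rot: [[0.001, 0.138, -0.99], [0.001, -0.99, -0.138], [-1.0, -0.001, -0.001]]
wrist_force: [0.6, 0.4, -0.1]
gripper_width: 0.204
```

```bash
python3 -m creep '[[0,0,0,10,0],[0,0,0,30,0],[0,0,0,60,0],[0,0,0,100,0],[0,5,-20,140,0],[0,15,-60,170,0],[0,20,-100,185,0],[0,20,-140,185,0]]'
python3 -m creep '[[0,10,-45,0,0],[0,20,-90,0,0],[0,30,-135,0,0],[0,40,-170,0,0],[0,50,-200,0,0],[0,60,-220,0,0],[0,60,-220,0,0],[0,60,-220,0,0]]'
python3 wr.py w2 slot seat balls unwinder gauge
```

```text
time_s: 6.95
tcp_pos: [0.4584, 0.1591, 0.246]
ee_rot: [[0.007, 0.139, -0.99], [0.004, -0.99, -0.139], [-1.0, -0.003, -0.007]]
wrist_force: [0.8, 0.0, -0.7]
gripper_width: 0.203
time_s: 7.75
tcp_pos: [0.518, -0.0612, 0.2462]
ee_rot: [[0.006, 0.138, -0.99], [0.004, -0.99, -0.138], [-1.0, -0.004, -0.007]]
wrist_force: [0.0, 0.6, -0.3]
gripper_width: 0.205
tcp [ 0.518  -0.0606  0.2463] yaw_y -82.01600772877171 t 7.8 F [-0.1  0.7 -0.1]
slot [349.4, 132.7] 0.79 [ 0.5851 -0.1174  0.055 ]
seat [197.5, 138.0] 0.7 [0.5611 0.0213 0.064 ]
balls [198.0, 140.8] 0.83 [0.5594 0.0183 0.0743]
unwinder [274.0, 136.0] 0.83 [ 0.5705 -0.0467  0.    ]
gauge [281.8, 257.3] 0.73 [ 0.4449 -0.0729  0.034 ]
```

View pics/w2.png

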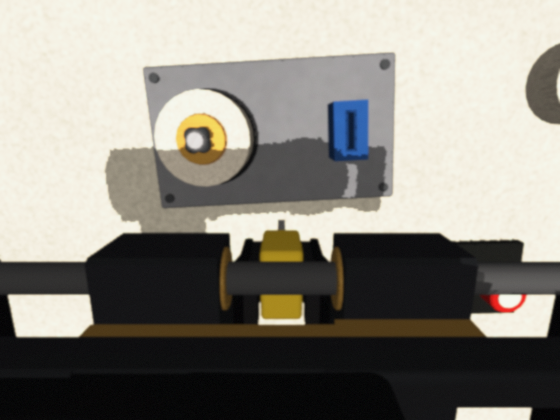

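The view shows the spindle at about (197,138), the slot at (351,131), and the gauge held at (281,275) with its blade tip at (281,225).

```bash
cat > unw.py <<'E'
from h import *
import sys
p=np.load(sys.argv[1]+".npz"); im=p["image"]; W=cloud(p); Z=W[...,2]
hsv=cv2.cvtColor(im,cv2.COLOR_BGR2HSV);H,S,V=cv2.split(hsv)
lim=int(sys.argv[2]) if len(sys.argv)>2 else 225
def rect(m,z,n):
    m=m.astype(np.uint8); m[lim:]=0
    cc,_=cv2.findContours(m,cv2.RETR_EXTERNAL,cv2.CHAIN_APPROX_NONE)
    if not cc: print(n,"none");return
    c=max(cc,key=cv2.contourArea)
    Q=(np.array([px2w(p,*q[0],z=z)[:2] for q in c])*1000).astype(np.float32)
    print(n,cv2.minAreaRect(Q)); return c,Q
blue=(H>98)&(H<130)&(S>110)&(V>40)
print("blue z",np.nanpercentile(Z[:lim][blue[:lim]],[5,50,95]))
r=rect((blue)&(Z>.046)&(Z<.065),.055,"block")
m=np.zeros(blue.shape,np.uint8); cv2.drawContours(m,[r[0]],-1,1,-1)
inn=cv2.erode(m,np.ones((5,5)))>0
sl=inn&((V<0.55*np.median(V[inn&blue]))|(Z<.045))
rect(sl,.055,"slot")
roll=(Z>.05)&(Z<.062)&~blue
roll[:,300:]=0
q=rect(roll,.056,"roll")
if q: print("roll circle",cv2.minEnclosingCircle(q[1]), cv2.fitEllipse(q[1]))
rect((Z>.005)&(Z<.1),.010,"plate")
x,y,w,h=cv2.boundingRect(r[0]); cv2.imwrite("pics/%s_b.png"%sys.argv[1],cv2.resize(im[y-15:y+h+15,x-15:x+w+15],None,fx=6,fy=6,interpolation=cv2.INTER_CUBIC))
E
python3 unw.py w2
```

```text
blue z [0.02590559 0.05485074 0.05635248]
block ((587.0213623046875, -117.98152160644531), (54.283626556396484, 33.07651138305664), 11.140113830566406)
slot ((587.4431762695312, -118.07286071777344), (33.115413665771484, 4.729412078857422), 10.50576114654541)
roll ((560.7508544921875, 18.4283447265625), (88.43207550048828, 89.50305938720703), 7.902468204498291)
roll circle ((560.5009155273438, 18.194629669189453), 45.01349639892578) ((560.6935424804688, 18.30655288696289), (88.48230743408203, 89.07638549804688), 11.596285820007324)
plate ((573.0878295898438, -45.25920104980469), (148.92037963867188, 258.2033386230469), 11.041909217834473)
```

Run:
```python
import cv2
im=cv2.imread("pics/w2_b.png");print(im.shape)
```

```text
(546, 396, 3)
```

View pics/w2_b.png

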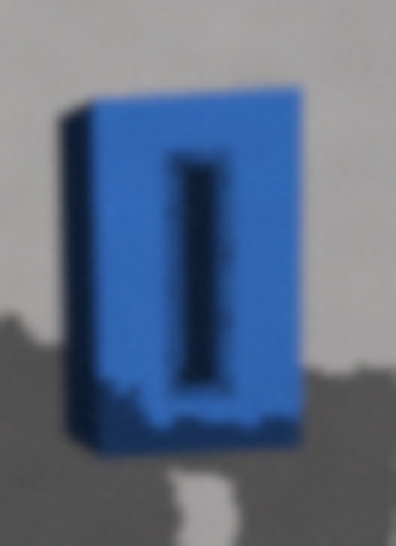

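```bash
python3 -m creep '[[0,30,-25,0,0.053],[0,60,-50,0,0.053],[0,69.3,-57.8,-20,0.053],[0,69.3,-57.8,-60,0.053],[0,69.3,-57.8,-90,0.053],[0,69.3,-57.8,-110,0.053],[0,69.3,-57.8,-120,0.053],[0,69.3,-57.8,-124,0.053]]'
python3 wr.py w3 slot gauge
```

```text
time_s: 8.85
tcp_pos: [0.5873, -0.1176, 0.1214]
ee_rot: [[0.005, 0.193, -0.981], [0.005, -0.981, -0.193], [-1.0, -0.003, -0.006]]
wrist_force: [-0.3, -0.4, 0.4]
gripper_width: 0.207
tcp [ 0.5875 -0.1176  0.1217] yaw_y -78.85985792682075 t 8.9 F [ 0.1  0.2 -1.1]
slot [275.2, 232.2] 0.84 [ 0.5865 -0.1154  0.055 ]
gauge [280.7, 258.7] 0.88 [ 0.5615 -0.1237  0.034 ]
```

View pics/w3.png

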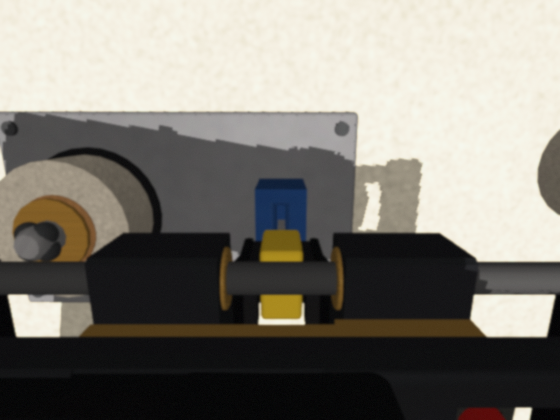

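Run:
```python
from h import *
p=np.load("w3.npz"); im=p["image"][170:245,235:325]
b=cv2.resize(cv2.convertScaleAbs(im,alpha=2.2),None,fx=8,fy=8,interpolation=cv2.INTER_CUBIC); cv2.imwrite("pics/w3c.png",b)
for P in [(.5873,-.1184,.055),(.5873,-.1176,.0724)]: print(w2px(p,P))
a=np.radians(11.1)
for s in (-1,1): print("slot ends",w2px(p,np.array([.5873,-.1184,.055])+s*.017*np.array([np.cos(a),np.sin(a),0])))
```

```text
[280.13242629 231.9454305 ]
[278.58635405 240.59546378]
slot ends [280.124699   257.27918535]
slot ends [280.14044071 205.67035042]
```

View pics/w3c.png

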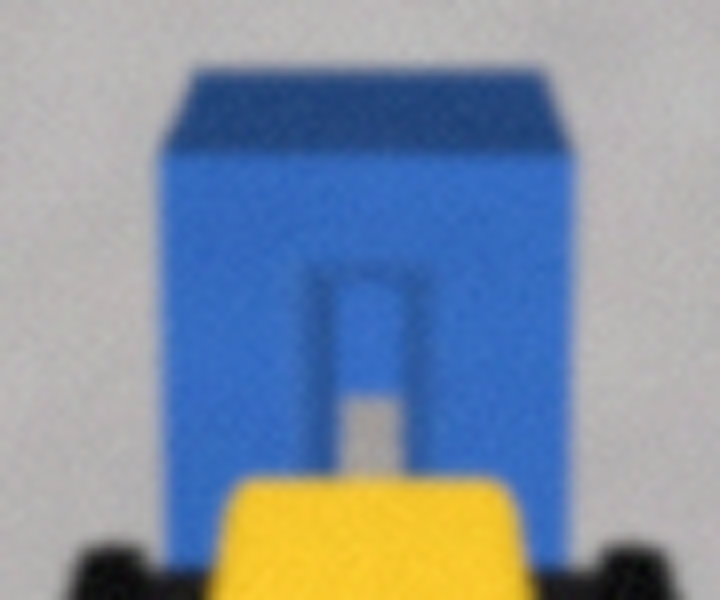

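Blade and slot line up in the image, both at column 281. Next I descend, watching the force.

```bash
python3 -m creep '[[0,0,0,-6,0],[0,0,0,-12,0],[0,0,0,-17,0],[0,0,0,-21,0],[0,0,0,-24,0],[0,0,0,-27,0],[0,0,0,-30,0],[0,0,0,-33,0]]'
```

```text
time_s: 9.8
tcp_pos: [0.5883, -0.1177, 0.0901]
ee_rot: [[0.009, 0.193, -0.981], [0.005, -0.981, -0.193], [-1.0, -0.003, -0.009]]
wrist_force: [0.4, 0.3, -1.0]
gripper_width: 0.208
```

```bash
python3 -m creep '[[0,0,0,-3,0],[0,0,0,-6,0],[0,0,0,-8,0],[0,0,0,-10,0],[0,0,0,-11,0],[0,0,0,-12,0],[0,0,0,-12.5,0],[0,0,0,-13,0]]'
python3 wr.py w4 slot gauge
```

```text
time_s: 10.6
tcp_pos: [0.5884, -0.1177, 0.0783]
ee_rot: [[0.009, 0.194, -0.981], [0.004, -0.981, -0.194], [-1.0, -0.002, -0.01]]
wrist_force: [-2.8, 1.5, 8.4]
gripper_width: 0.207
tcp [ 0.5884 -0.1177  0.0783] yaw_y -78.83268218948845 t 10.65 F [-2.2  0.8  5.5]
gauge [281.4, 257.5] 0.89 [ 0.5805 -0.1211  0.034 ]
```

View pics/w4.png

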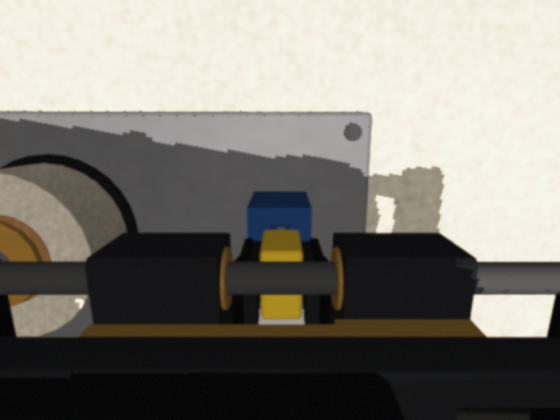

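Force has come up to 5–8 N with the shoulder height right (TCP z 0.078), so the gauge is seated. Releasing it.

```bash
python3 -m creep '[[0.5,0,0,0,0],[0.5,0,0,0,0],[0.5,0,0,0,0],[0.5,0,0,0,0],[0.5,0,0,0,0],[0.5,0,0,0,0],[0.5,0,0,0,0],[0.5,0,0,0,0]]'
python3 -m creep '[[0.5,0,0,5,0],[0.5,0,0,20,0],[0.5,0,0,50,0],[0.5,0,0,90,0],[0.8,0,0,130,0],[1,-30,-10,155,0],[1,-60,-20,160,0],[1,-70,-20,160,0]]'
python3 wr.py w5 slot gauge cap pad
```

```text
time_s: 11.55
tcp_pos: [0.5884, -0.1177, 0.0783]
ee_rot: [[0.009, 0.194, -0.981], [0.004, -0.981, -0.194], [-1.0, -0.002, -0.01]]
wrist_force: [0.0, -0.1, 0.5]
gripper_width: 0.499
time_s: 12.35
tcp_pos: [0.5167, -0.1384, 0.2405]
ee_rot: [[0.012, 0.193, -0.981], [0.005, -0.981, -0.192], [-1.0, -0.002, -0.013]]
wrist_force: [0.8, -0.0, -0.4]
gripper_width: 0.78
tcp [ 0.5158 -0.1381  0.2397] yaw_y -78.90353869679049 t 12.4 F [-2.1  0.1 -0.9]
slot [269.9, 118.6] 0.64 [ 0.586  -0.1157  0.055 ]
gauge [275.6, 116.9] 0.93 [ 0.589 -0.12   0.034]
```

View pics/w5.png

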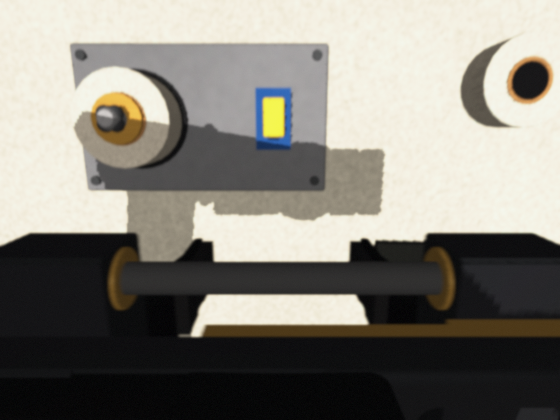

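The gauge stands in the guide at (273,118), released.

```bash
python3 unw.py w5 | grep -v slot
python3 - <<'E'
from h import *
p=np.load("w5.npz");W=cloud(p);H,S,V=cv2.split(cv2.cvtColor(p["image"],cv2.COLOR_BGR2HSV))
m=(H>18)&(H<36)&(S>120)&(V>120);m[225:]=0;m[:,:240]=0
print("yellow",np.round(np.nanpercentile(W[m],[5,50,95],axis=0),4).tolist())
E
python3 -m creep '[[1,-25,-40,0,0],[1,-50,-80,0,0],[1,-75,-120,0,0],[1,-95,-155,0,0],[1,-110,-180,0,0],[1,-115,-190,0,0],[1,-115,-190,0,0],[1,-115,-190,0,0]]'
python3 wr.py w6 cap pad
```

```text
blue z [0.05395314 0.0553011  0.05654132]
block ((586.55029296875, -118.45557403564453), (53.320804595947266, 31.08252716064453), 11.438456535339355)
roll ((560.7198486328125, 17.588848114013672), (88.24592590332031, 91.15760803222656), 11.079363822937012)
roll circle ((560.7683715820312, 17.5621337890625), 45.73176956176758) ((560.68896484375, 17.734439849853516), (88.52880096435547, 90.57047271728516), 6.99019193649292)
plate ((572.2228393554688, -41.89283752441406), (147.9771270751953, 266.10528564453125), 11.070734977722168)
yellow [[0.5732, -0.1276, 0.0793], [0.5873, -0.1194, 0.0872], [0.6007, -0.1106, 0.0885]]
time_s: 13.4
tcp_pos: [0.4049, -0.3272, 0.2373]
ee_rot: [[0.008, 0.194, -0.981], [0.005, -0.981, -0.194], [-1.0, -0.003, -0.009]]
wrist_force: [-0.2, -0.2, -0.3]
gripper_width: 1.0
tcp [ 0.405  -0.3268  0.2374] yaw_y -78.74731100361714 t 13.45 F [ 0.6 -0.2  0. ]
cap [282.7, 159.4] 0.92 [ 0.4356 -0.3238  0.012 ]
pad [271.5, 152.9] 0.94 [ 0.4391 -0.3107  0.    ]
```

View pics/w6.png

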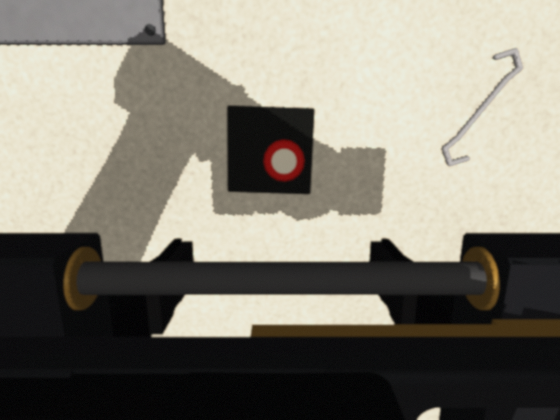

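Handle top is at 87.2 mm (55 + 32), so the gauge is fully seated. The cap shows at (284,160).

Run:
```python
from h import *
p=np.load("w6.npz");W=cloud(p);H,S,V=cv2.split(cv2.cvtColor(p["image"],cv2.COLOR_BGR2HSV))
red=((H<10)|(H>170))&(S>120)&(V>50); red[225:]=0
m=(W[...,2]>.03)&(W[...,2]<.05);m[225:]=0;m[:,:220]=0;m[:,340:]=0
for n,mm in (("depth",m),("red",red)):
    cc,_=cv2.findContours(mm.astype(np.uint8),cv2.RETR_EXTERNAL,cv2.CHAIN_APPROX_NONE);c=max(cc,key=cv2.contourArea)
    Q=(np.array([px2w(p,*q[0],z=.042)[:2] for q in c])*1000).astype(np.float32)
    print(n,cv2.minEnclosingCircle(Q),cv2.fitEllipse(Q))
# white disc
w=(S<60)&(V>90)&m
print("white",np.round(np.median(W[w],axis=0),4), np.round(W[w].mean(0),4))
```

```text
depth ((437.769775390625, -324.62847900390625), 19.89789390563965) ((437.6548156738281, -324.6532897949219), (38.41383743286133, 38.76621627807617), 103.70252990722656)
red ((437.65185546875, -324.2216491699219), 20.404163360595703) ((437.59588623046875, -324.1438293457031), (39.51059341430664, 39.99254608154297), 101.5592269897461)
white [ 0.4372 -0.3243  0.043 ] [ 0.4372 -0.3243  0.0429]
```

```bash
python3 -m creep '[[1,20,2.5,-20,0],[1,32.5,2.5,-60,0],[1,32.5,2.5,-100,0],[1,32.5,2.5,-140,0],[1,32.5,2.5,-170,0],[1,32.5,2.5,-190,0],[1,32.5,2.5,-199,0],[1,32.5,2.5,-201,0]]'
```

```text
time_s: 14.35
tcp_pos: [0.4376, -0.3235, 0.0359]
ee_rot: [[0.007, 0.197, -0.98], [0.005, -0.98, -0.197], [-1.0, -0.003, -0.008]]
wrist_force: [-0.2, -0.2, 0.5]
gripper_width: 1.005
```

```bash
python3 -m creep '[[0.6,0,-0.9,0,0],[0.5,0,-0.9,0,0],[0,0,-0.9,0,0],[0,0,-0.9,0,0],[0,0,-0.9,0,0],[0,0,-0.9,0,0],[0,0,-0.9,0,0],[0,0,-0.9,0,0]]'
python3 -m creep '[[0,0,0,0,0],[0,0,0,0,0],[0,0,0,0,0],[0,0,0,0,0],[0,0,0,0,0],[0,0,0,0,0],[0,0,0,0,0],[0,0,0,0,0]]'
```

```text
time_s: 15.15
tcp_pos: [0.4376, -0.3244, 0.0361]
ee_rot: [[0.007, 0.197, -0.98], [0.005, -0.98, -0.197], [-1.0, -0.003, -0.008]]
wrist_force: [0.2, -0.0, 0.5]
gripper_width: 0.455
time_s: 15.95
tcp_pos: [0.4376, -0.3244, 0.0361]
ee_rot: [[0.007, 0.197, -0.98], [0.005, -0.98, -0.197], [-1.0, -0.003, -0.008]]
wrist_force: [-1.0, 0.7, 0.8]
gripper_width: 0.454
```

```bash
python3 -m creep '[[0,0,0,10,0],[0,0,0,30,0],[0,0,0,65,0],[0,0,10,105,0],[0,5,40,140,0],[0,15,80,165,0],[0,20,120,180,0],[0,25,160,180,0]]'
python3 -m creep '[[0,6,45,0,0],[0,12,85,0,0],[0,18,120,0,0],[0,24,150,0,0],[0,28,170,0,0],[0,30,180,0,0],[0,30,180,0,0],[0,30,180,0,0]]'
python3 wr.py w7 seat balls cap gauge; python3 unw.py w7
```

```text
time_s: 16.75
tcp_pos: [0.464, -0.1633, 0.2196]
ee_rot: [[0.014, 0.197, -0.98], [0.004, -0.98, -0.197], [-1.0, -0.001, -0.015]]
wrist_force: [0.2, 0.4, -0.5]
gripper_width: 0.451
time_s: 17.55
tcp_pos: [0.4937, 0.0162, 0.2197]
ee_rot: [[0.014, 0.197, -0.98], [0.004, -0.98, -0.197], [-1.0, -0.001, -0.014]]
wrist_force: [0.2, -0.6, -0.0]
gripper_width: 0.455
tcp [0.4937 0.0159 0.2197] yaw_y -78.69651828968664 t 17.6 F [0.3 0.4 0.1]
seat [288.3, 124.7] 0.89 [0.5608 0.022  0.064 ]
balls [290.5, 128.2] 0.86 [0.5583 0.0199 0.0743]
cap [277.9, 260.8] 0.67 [0.4202 0.0035 0.012 ]
gauge [454.6, 125.1] 0.64 [ 0.5909 -0.1285  0.034 ]
blue z [0.01858329 0.05416144 0.05614176]
block ((586.9595947265625, -116.35411834716797), (53.75821304321289, 35.54573059082031), 11.000746726989746)
slot ((584.193603515625, -101.80554962158203), (46.92961502075195, 1.064357042312622), 11.062566757202148)
roll ((556.614013671875, 37.50152587890625), (88.55330657958984, 50.76427459716797), 12.01583194732666)
roll circle ((560.4873657226562, 19.05965805053711), 44.58544921875) ((558.0889892578125, 31.259801864624023), (59.76763153076172, 84.88488006591797), 102.03272247314453)
plate ((573.02685546875, -44.70648193359375), (148.6731414794922, 258.5312194824219), 11.198281288146973)
```

View pics/w7.png

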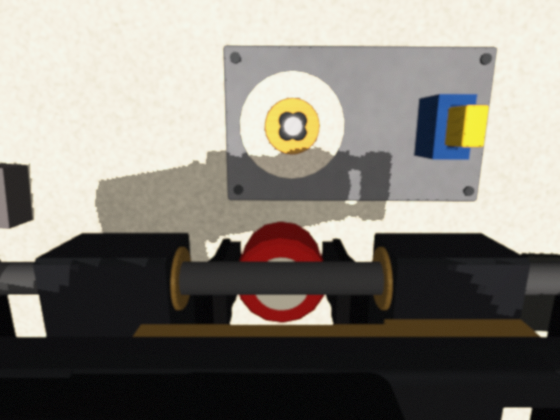

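The spindle shows at (292,126), the gauge still in the guide at (467,126), and the cap in the jaws at (281,275). My roll mask was clipped at column 300, so I'll redo that fit.

```bash
sed -i 's/roll\[:,300:\]=0/roll[:,395:]=0/' unw.py; python3 unw.py w7|grep roll
python3 - <<'E'
from h import *
p=np.load("w7.npz");W=cloud(p);Z=W[...,2]
m=(Z>.079)&(Z<.089);m[200:]=0;m[:,:250]=0;m[:,330:]=0
print(m.sum(),np.round(W[m].mean(0),4))
cc,_=cv2.findContours(m.astype(np.uint8),cv2.RETR_EXTERNAL,cv2.CHAIN_APPROX_NONE);c=max(cc,key=cv2.contourArea)
print(cv2.minEnclosingCircle((np.array([px2w(p,*q[0],z=.084)[:2] for q in c])*1000).astype(np.float32)))
# washer: orange
H,S,V=cv2.split(cv2.cvtColor(p["image"],cv2.COLOR_BGR2HSV))
w=((H>12)&(H<35)&(S>80)).astype(np.uint8);w[200:]=0;w[:,:250]=0;w[:,340:]=0
cc,_=cv2.findContours(w,cv2.RETR_EXTERNAL,cv2.CHAIN_APPROX_NONE);c=max(cc,key=cv2.contourArea)
print("washer",cv2.minEnclosingCircle((np.array([px2w(p,*q[0],z=.064)[:2] for q in c])*1000).astype(np.float32)))
# cap in the grip: top white disc, not occluded part
r=(((H<10)|(H>170))&(S>120)).astype(np.uint8);r[:215]=0;r[330:]=0;r[:,:220]=0;r[:,350:]=0
print(cv2.boundingRect(r), w2px(p,[.4937,.0159,.2197]))
b=cv2.resize(p["image"][80:180,235:350],None,fx=6,fy=6,interpolation=cv2.INTER_CUBIC);cv2.imwrite("pics/w7b.png",b)
E
```

```text
roll ((560.6243896484375, 18.689212799072266), (88.44380950927734, 89.19620513916016), 11.331892967224121)
roll circle ((560.5993041992188, 18.631364822387695), 44.81056213378906) ((560.57666015625, 18.690872192382812), (88.52784729003906, 88.61101531982422), 154.76092529296875)
585 [0.5606 0.0188 0.0826]
((560.4111328125, 19.021711349487305), 12.034167289733887)
washer ((560.1068725585938, 18.893917083740234), 23.361454010009766)
(239, 222, 85, 100) [277.86243594 276.22044039]
```

View pics/w7b.png

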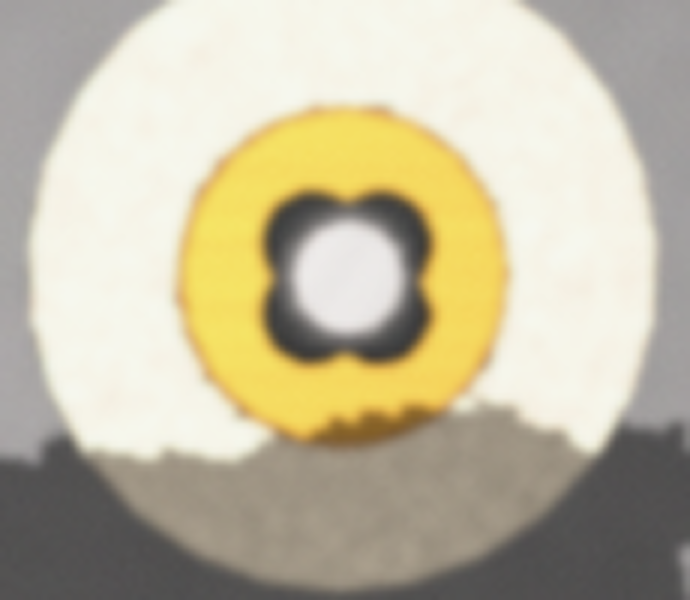

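```bash
python3 -m creep '[[0,35,2,0,0],[0,66.8,3.5,0,0],[0,66.8,3.5,-30,0],[0,66.8,3.5,-60,0],[0,66.8,3.5,-80,0],[0,66.8,3.5,-90,0],[0,66.8,3.5,-96,0],[0,66.8,3.5,-98,0]]'
python3 wr.py w8 seat cap
python3 - <<'E'
from h import *
p=np.load("w8.npz"); b=cv2.resize(p["image"][100:330,180:380],None,fx=2.6,fy=2.6,interpolation=cv2.INTER_CUBIC);cv2.imwrite("pics/w8b.png",b)
p=capture("scene"); cv2.imwrite("pics/s8.png",cv2.resize(p["image"][120:260,200:360],None,fx=4,fy=4,interpolation=cv2.INTER_CUBIC))
E
```

```text
time_s: 18.6
tcp_pos: [0.561, 0.0193, 0.1218]
ee_rot: [[0.014, 0.196, -0.981], [0.004, -0.981, -0.195], [-1.0, -0.001, -0.015]]
wrist_force: [0.7, 0.0, 0.3]
gripper_width: 0.454
tcp [0.5611 0.0194 0.122 ] yaw_y -78.72256246286433 t 18.65 F [-0.2  0.2 -0.1]
cap [280.0, 257.9] 0.58 [0.5282 0.012  0.012 ]
```

View pics/w8b.png

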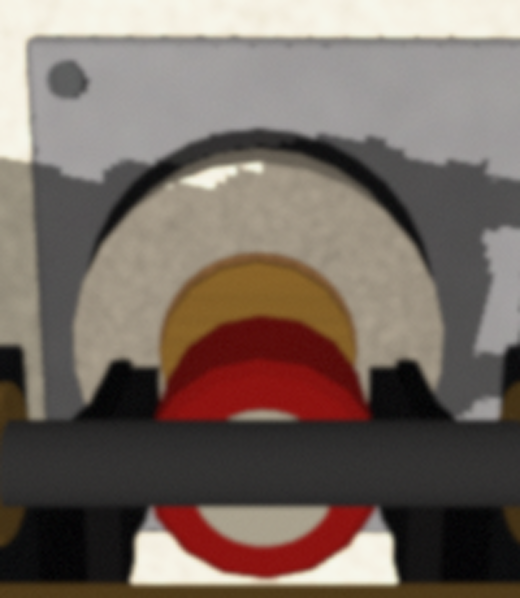

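View pics/s8.png

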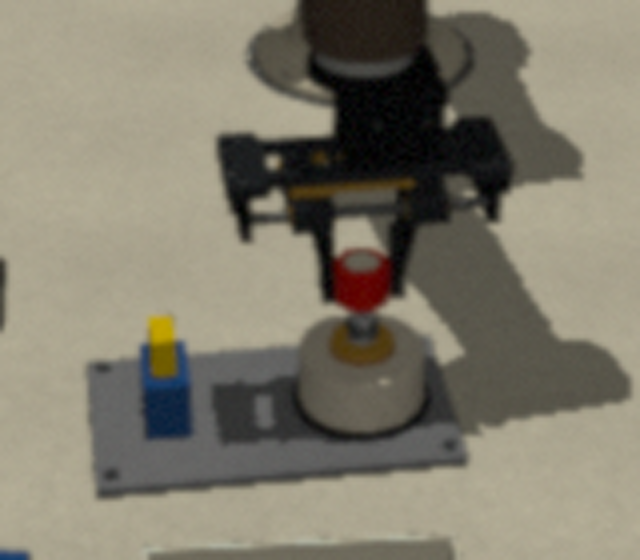

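```bash
python3 - <<'E'
from h import *
p=np.load("w8.npz")
u=180+258.5/2.6; print(px2w(p,u,197.7,z=.064), px2w(p,u,100+150/2.6,z=.056))
a=np.radians(11.1)
P=px2w(p,u,197.7,z=.064)[:2]-.023*np.array([np.cos(a),np.sin(a)]);print("washer centre",P)
P=px2w(p,180+259/2.6,100+150/2.6,z=.056)[:2]-.045*np.array([np.cos(a),np.sin(a)]);print("roll centre",P)
E
python3 -m creep '[[0,-0.3,0.8,-3,0],[0,-0.3,0.8,-6,0],[0,-0.3,0.8,-9,0],[0,-0.3,0.8,-12,0],[0,-0.3,0.8,-14,0],[0,-0.3,0.8,-16,0],[0,-0.3,0.8,-17,0],[0,-0.3,0.8,-18,0]]'
```

```text
[0.58479212 0.02335671 0.064     ] [0.60715362 0.02784119 0.056     ]
washer centre [0.56222238 0.01892871]
roll centre [0.56301797 0.01906486]
time_s: 19.6
tcp_pos: [0.5611, 0.0204, 0.1046]
ee_rot: [[0.016, 0.196, -0.981], [0.004, -0.981, -0.196], [-1.0, -0.001, -0.017]]
wrist_force: [0.4, -0.2, -0.3]
gripper_width: 0.459
```

```bash
python3 -m creep '[[0,0,0,-1,0],[0,0,0,-2,0],[0,0,0,-3,0],[0,0,0,-4,0],[0,0,0,-5,0],[0,0,0,-5,0],[0,0,0,-5,0],[0,0,0,-5,0]]'
```

```text
time_s: 20.4
tcp_pos: [0.5612, 0.0205, 0.1015]
ee_rot: [[0.017, 0.197, -0.98], [0.004, -0.981, -0.196], [-1.0, -0.001, -0.017]]
wrist_force: [-4.6, 1.5, 10.8]
gripper_width: 0.455
```

```bash
python3 -m creep '[[0,-0.6,0,-1,0],[0,-0.6,0,-2,0],[0,-0.6,0,-3,0],[0,-0.6,0,-4,0],[0,-0.6,0,-5,0],[0,-0.6,0,-6,0],[0,-0.6,0,-7,0],[0,-0.6,0,-8,0]]'
```

```text
time_s: 21.2
tcp_pos: [0.5607, 0.0206, 0.0949]
ee_rot: [[0.018, 0.197, -0.98], [0.004, -0.98, -0.197], [-1.0, -0.001, -0.019]]
wrist_force: [-2.3, 0.8, 6.2]
gripper_width: 0.456
```

```bash
python3 -m creep '[[0,0,0,-1,0],[0,0,0,-2,0],[0,0,0,-3,0],[0,0,0,-4,0],[0,0,0,-5,0],[0,0,0,-6,0],[0,0,0,-7,0],[0,0,0,-7,0]]'
python3 wr.py w9 cap
python3 - <<'E'
from h import *
p=np.load("w9.npz"); b=cv2.resize(p["image"][100:330,180:380],None,fx=2.6,fy=2.6,interpolation=cv2.INTER_CUBIC);cv2.imwrite("pics/w9b.png",b)
p=capture("scene"); cv2.imwrite("pics/s9.png",cv2.resize(p["image"][140:260,200:360],None,fx=4,fy=4,interpolation=cv2.INTER_CUBIC))
E
```

```text
time_s: 22.0
tcp_pos: [0.561, 0.0206, 0.0882]
ee_rot: [[0.019, 0.197, -0.98], [0.004, -0.98, -0.197], [-1.0, -0.001, -0.019]]
wrist_force: [-0.3, 0.3, -0.4]
gripper_width: 0.456
tcp [0.561  0.0206 0.0883] yaw_y -78.62975949543477 t 22.05 F [-0.8  0.5 -0.2]
cap [279.3, 262.1] 0.68 [0.5382 0.0155 0.012 ]
```

View pics/w9b.png

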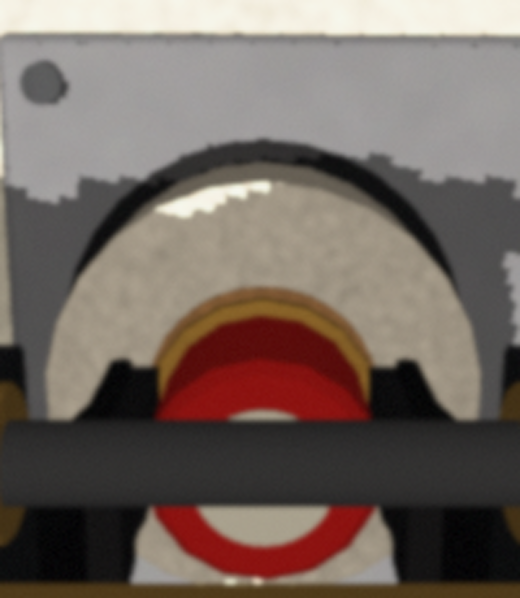

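View pics/s9.png

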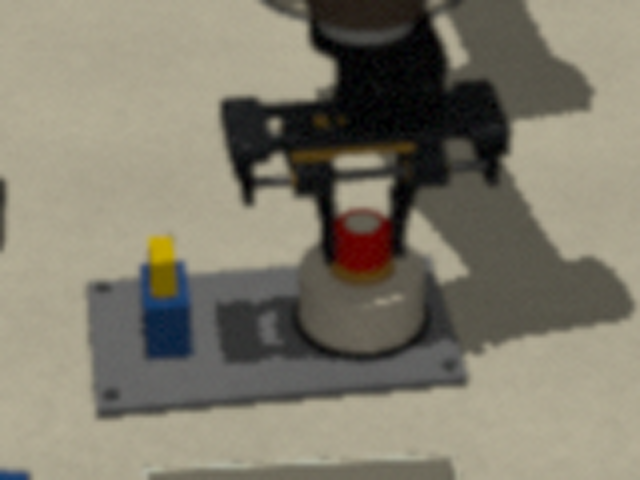

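Force went back to zero at the seating height with no slip in the grip, so the cap has clicked. Now I press on.

```bash
python3 -m creep '[[0,0,0,-0.5,0],[0,0,0,-1,0],[0,0,0,-1.5,0],[0,0,0,-2,0],[0,0,0,-2.5,0],[0,0,0,-3,0],[0,0,0,-3.5,0],[0,0,0,-3.5,0]]'
```

```text
time_s: 22.95
tcp_pos: [0.5612, 0.0207, 0.0854]
ee_rot: [[0.019, 0.197, -0.98], [0.004, -0.98, -0.197], [-1.0, -0.001, -0.02]]
wrist_force: [-0.4, 0.2, 5.9]
gripper_width: 0.456
```

```bash
python3 -m creep '[[0,0,0,-0.5,0],[0,0,0,-1,0],[0,0,0,-1.5,0],[0,0,0,-2,0],[0,0,0,-2,0],[0,0,0,-2,0],[0,0,0,-2,0],[0,0,0,-2,0]]'
```

```text
time_s: 23.75
tcp_pos: [0.5612, 0.0206, 0.0844]
ee_rot: [[0.02, 0.198, -0.98], [0.004, -0.98, -0.198], [-1.0, -0.0, -0.02]]
wrist_force: [-2.6, -0.2, 8.5]
gripper_width: 0.454
```

```bash
python3 -m creep '[[0,0,0,-1,0],[0,0,0,-1.5,0],[0,0,0,-1.5,0],[0,0,0,-1.5,0],[0,0,0,-1.5,0],[0,0,0,-1.5,0],[0,0,0,-1.5,0],[0,0,0,-1.5,0]]'
python3 wr.py w10 cap gauge
python3 - <<'E'
from h import *
p=np.load("w10.npz"); a=cv2.resize(p["image"][100:330,180:380],None,fx=2,fy=2,interpolation=cv2.INTER_CUBIC)
p=capture("scene"); c=cv2.resize(p["image"][110:270,200:320],None,fx=2.875,fy=2.875,interpolation=cv2.INTER_CUBIC)
cv2.imwrite("pics/end.png",np.hstack([a,c[:460]]))
p=capture("top"); cv2.imwrite("pics/endtop.png",p["image"])
for t in ["scanner","spare_roll","steel_hook","marker","slot","gauge"]:
    m=mark_of(p,t);print(t,[(np.round(x["centre"],1).tolist(),round(x["confidence"],2)) for x in m[:1]])
for i in range(3): print(np.round(sense()["wrist_force"],1),sense()["time_s"])
E
```

```text
time_s: 24.55
tcp_pos: [0.5612, 0.0206, 0.084]
ee_rot: [[0.02, 0.198, -0.98], [0.004, -0.98, -0.198], [-1.0, -0.0, -0.02]]
wrist_force: [-3.7, 0.9, 9.2]
gripper_width: 0.455
tcp [0.5612 0.0206 0.084 ] yaw_y -78.58209503022756 t 24.6 F [-2.8  0.2  9.3]
cap [277.5, 259.2] 0.75 [0.5419 0.0174 0.012 ]
gauge [549.4, 256.9] 0.84 [ 0.5835 -0.1384  0.034 ]
scanner [([156.0, 176.3], 0.59)]
spare_roll [([398.9, 183.5], 0.83)]
steel_hook [([461.5, 225.7], 0.68)]
marker [([94.8, 231.2], 0.73)]
slot [([321.2, 208.3], 0.77)]
gauge [([320.2, 206.4], 0.42)]
[-3.9 -0.8  9.2] 25.1
[-3.9 -0.8  9.2] 25.1
[-3.9 -0.8  9.2] 25.1
```

View pics/end.png

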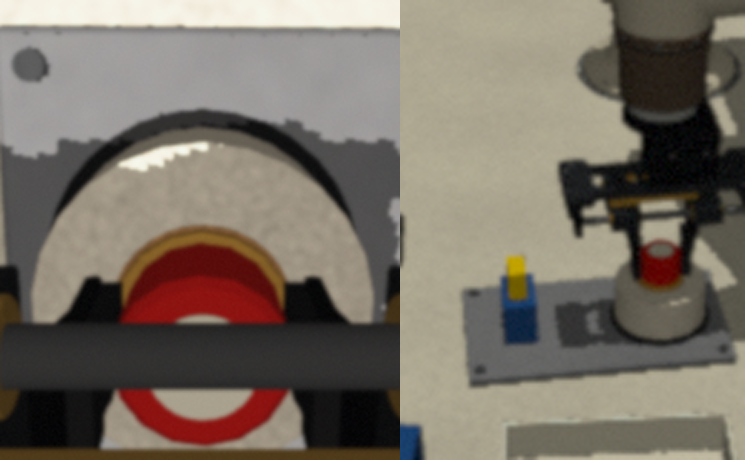

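View pics/endtop.png

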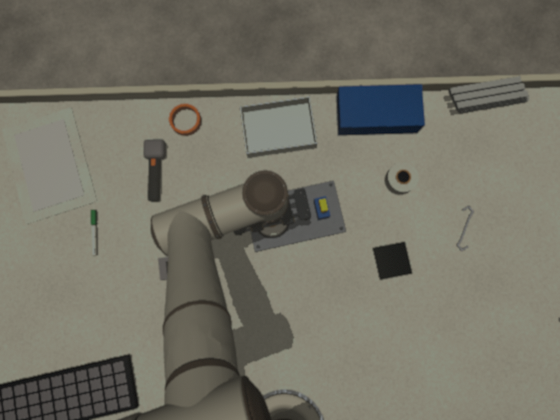

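The cap sits on the visibly squeezed washer, pressed steadily at about 9 N. The gauge stands in the blue guide and the bystanders have not moved. Handing in.

Run:
```python
from station import *
print(finish_job()); print(sense()["time_s"])
```

```text
the job is handed in; nothing more can be done
None
the job is handed in; nothing more can be done
```

The gauge is in the slot and released, and the red cap is clicked onto the spindle. I handed the job in at about 25 s, with the arm still pressing the cap down. No verdict is reported back.

- **Gauge:** After release, its handle top measured 87.2 mm above the bench, against 55 + 32 = 87 mm for a fully seated gauge. It was still in the slot in the last pictures.
- **Cap:** It met about 11 N at the balls, then the force dropped to about 0 N with the rim at roughly 64 mm, which is the seating height. I saw no sign of it slipping in the grip.
- **Washer:** I then pressed about 4 mm further. The last reading was a steady 9.2 N, which is about 3.7 mm of squeeze on its spring and well past half-way. The washer also looks thinner in the wrist picture.
- **Bystanders:** All four are where they were in the first top picture, to within about 4 pixels (roughly 10 mm at about 2.7 mm per pixel). That much scatter is normal for the network's marks, and nothing looks moved by eye.

Two small disagreements remained:
- **Spindle x:** Estimates ranged from 560.5 to 563 mm between far and close views.
- **Side load:** The tool is tilted about 1° and carries 3–4 N of side load while pressing.

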